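# Lever open the heavy flap of a bench chest and hold it

### The job

Push the small bit box that lies on the steel chest's heavy flap right across onto the fixed deck beside it, sliding it without picking it up. Then press down the long end of the lever resting in the fork, so that its short end raises the flap's edge a good 4 cm, and finish while still holding the lever down so that the flap stays open. Do not lift the flap by hand, do not take the lever out of its fork, and leave the other things on the bench alone.

Things in the scene. Friction and masses are not known exactly. Their poses are not given: they have to be found in the camera images.
- chest: Low grey steel chest fixed to the bench, 250 (x) x 200 (y) mm, flat top 109 mm above the bench. Origin: centre of its underside, on the bench; x runs from the flap half to the deck half (roughly away from the robot), y towards the flap's hinge (roughly to the robot's left), z up. A foot strip 60 mm wide at x = -60 mm runs to y = -388 mm and carries the lever's fork.
- deck (a point): Centre of the fixed deck's top, 108 mm above the bench, 1 mm below the shut flap's top. The deck covers x = +3..+120, y = -100..+100 mm of the chest; along its far edge (x = 120..125 mm) stands a rim 7 mm high.
- flap (a joint): Angle of the flap, rad: 0 shut (flat), grows as its edge at the chest's -y side rises; falls shut by itself. Steel plate 12 mm thick, about 2.6 kg (varies by 25 %), covering x = -122..-5, y = -100..+100 mm of the chest; hinged along y = +95, z = 103 mm. 0.2 rad raises the tongue about 45 mm; the lever at its lowest gives about 0.27 rad.
- flap_edge (a point): Middle of the outer end of the flap's tongue (50 mm wide, sticking out 31 mm beyond the chest at -y), at half the plate's thickness; 103 mm above the bench when shut.
- lift_lever: Loose dark steel lever, 270 mm long; its cross pin (12 mm thick, 64 mm long) rests in the open notches of the fork (fork top 122 mm up). Origin: centre of the pin, 108 mm up, at x = -60, y = -193 mm of the chest. Own y runs along the bar to the short end (raised nose 75 mm from the pin, under the tongue), -y to the long end (190 mm); own x is the pin's axis, along the chest's x; z is up when level.
- lever_pad (a point): Where to press: middle of the upper face of the long end's flat paddle (44 x 50 x 8 mm), 165 mm from the pin. At rest the long end stands up by about 0.34 rad (pad 167 mm above the bench). At 0.3 rad below level the pad is about 62 mm up and the flap open about 0.22 rad; 0.1 rad further the bar meets a rubber stop. Pressing takes 2 to 8 N.
- bit_box: Small dark blue box, 46 (x) x 70 (y) x 24 (z) mm, about 0.11 kg, lying loose on the flap. Origin: centre of its underside.
- tape_measure: Yellow tape measure, 60x68x40 mm, stands beside the lever, on its far side. Not part of the job. Origin: centre of its underside.
- combo_wrench: Steel combination wrench, 36x174x10 mm, lies near the lever, on its robot side. Not part of the job. Origin: centre of its underside.
- spring_clamp: Black spring clamp, 76x107x19 mm, lies beyond the lever's long end. Not part of the job. Origin: centre of its underside.
- steel_cup: Stainless cup, 86 mm across, 66 mm high, near the front left. Not part of the job. Origin: centre of its underside.
- cutter_box: Flat carton, 90x150x36 mm, at the front left. Not part of the job. Origin: centre of its underside.
- wood_block: Hardwood offcut with a hole, 75x265x26 mm, at the front right. Not part of the job. Origin: centre of its underside.
There are look-alikes about, which are no part of the job. There is more than one size of the bit_box; the job needs the middle-sized.

How it is judged:
On the way, in this order (a step that is already met when the one before it is completed fails the run):
1. the bit box has been slid wholly onto the fixed deck, the flap still shut (x of bit_box in the frame of chest between 0.038 and 0.118 m and y of bit_box in the frame of chest between -0.09 and 0.09 m and z of bit_box in the frame of chest between 0.102 and 0.116 m and angle between bit_box's own z axis and vertical below 0.15 rad and value of joint flap below 0.04 rad), for 0.2 s.
2. a finger pressing the lever's long end has raised the flap (value of joint flap above 0.16 rad and contact force between the fingers and lift_lever above 0.5 N and contact force between lift_lever and flap above 1 N), for 0.2 s.
At the end, for the whole second after the job is handed in: The flap is still, open 0.16 rad or more (tongue about 35 mm up), carried by the lever alone, a finger pressing (over 0.5 N) its lowered paddle (under 95 mm up); the bit box lies flat on the deck, centre 38 to 118 mm past the chest's middle in x, within 90 mm in y, at rest (all of step 2 and velocity of joint flap between -0.05 and 0.05 rad/s and contact force between each of the arm, the fingers and flap below 0.2 N and z of lever_pad in the frame of chest below 0.095 m and x of bit_box in the frame of chest between 0.038 and 0.118 m and y of bit_box in the frame of chest between -0.09 and 0.09 m and z of bit_box in the frame of chest between 0.102 and 0.116 m and angle between bit_box's own z axis and vertical below 0.15 rad and linear speed of bit_box below 0.02 m/s); the arm keeps its last pose, push and grip.
It fails at once if the bit box is lifted off, tipped over or falls off the chest (z of bit_box in the frame of chest above 0.124 m or z of bit_box in the frame of chest below 0.092 m or angle between bit_box's own z axis and vertical above 0.5 rad).
It fails at once if the flap is raised with the bit box still on it (value of joint flap above 0.05 rad and x of bit_box in the frame of chest below 0.035 m).
It fails at once if the robot lifts the flap itself (value of joint flap above 0.04 rad and contact force between any of the fingers, the arm and flap above 1 N).
It fails at once if the lever leaves its fork (z of lift_lever in the frame of chest above 0.118 m or z of lift_lever in the frame of chest below 0.095 m or y of lift_lever in the frame of chest above -0.18 m or y of lift_lever in the frame of chest below -0.206 m).
It fails at once if another thing on the bench is pushed away (distance of any of tape_measure, combo_wrench, spring_clamp, steel_cup, cutter_box, wood_block from where it was at the start of the episode above 0.03 m).
It also fails if it takes over 54 s, if anything falls off the work surface, if the arm or the gripper's body presses on something with over 40 N, if the wrist force passes 120 N, or if a joint passes its speed limit or range.

### The arm

A 6-joint arm with a two-finger parallel gripper is mounted at the origin on a cart in front of the work surface, level with it; the furniture and walls round the work are solid. World frame = base frame: x ahead of the robot, y to its left, z up, the work surface at z = 0. Lengths are in m, angles in rad, forces in N, time in s.
With the tool pointing down it reaches from about 0.25 to 0.775 m from the base axis. Payload 4 kg.
Tool frame: the origin (TCP) lies between the finger pads; the fingertips stand 22 mm ahead of it and the grasp point (between the pads) lies 3 mm ahead of it; z points along the fingers, y is the line along which they close (so a half turn about z gives the same grasp; the last joint's range is limited). The gripper opens to 94 mm and grips with 3 to 60 N. Pads are 16 mm wide; open, the fingers measure 119 mm over their backs; the gripper's body (75 mm by 177 mm) begins 78 mm behind the grasp point.
Start: joints at [1.116, 0.087, 1.371, -0, 1.684, -0.103], TCP at [0.19, 0.516, 0.228] pointing down, gripper open.
Joint ranges: [-3.1, 3.1], [-0.76, 2.03], [0.27, 2.55], [-1.08, 4.22], [0.17, 2.65], [-2.57, 2.57]. Speed limits (rad/s): [2.79, 2.79, 3.14, 3.14, 3.14, 3.14].

### API

Orientations are given as a unit quaternion [x, y, z, w].
In Python, from station import ctrl, hand, kin, optics, job gives the robot as it stands. Calls block until the motion is done:
- ctrl.move_ptp(position, orientation): joint-space move of the TCP to a pose.
- ctrl.move_linear(position, rot=None, velocity=0.15): straight line of the TCP; rot=None keeps the orientation; velocity is the mean speed in m/s.
- ctrl.movej(angles): joint-space move.
- hand.set_gripper(opening): finger opening in m; the grip force is fixed at half the most; returns when the fingers have stopped.
- ctrl.wait(seconds).
- kin.inverse_kinematics(position, orientation): joint angles nearest the present ones, or None.
- optics.read_camera(name): name is "scene" or "side" or "wrist"; returns (picture, depth): 400x640x3 uint8, red, green, blue; 400x640 float32, m along the optical axis (not along the pixel's ray), 0 where there is no reading.
- optics.camera_params(name): a dict with "fx", "fy", "cx", "cy" (pixels), "xyz" and "orientation" of the camera in the world; the wrist camera has in their place "T_tool_cam" (4x4, takes a point from camera to tool coordinates, whose origin is the TCP and whose axes are the flange's). Camera axes: x right, y up, looking along -z (the intrinsics and any distortion apply to the point x, -y, -z); pixel columns grow to the right and rows downward; lengths in m; the calibration is good to about 2 mm. A picture is of the moment at which its call begins: read the wrist's pose just before it. camera_params takes no time and is no camera call.
A pose or a line that the arm cannot do raises ctrl.Unreachable and nothing moves.
- job.finish_job(): hands the job in; it is judged then, once.
Readings, each from a call of its own:
- ctrl.get_t(): time.
- ctrl.get_joint_pos(): joint angles.
- ctrl.get_joint_velocities(): joint speeds.
- ctrl.get_joint_torque(): joint torques, N m.
- ctrl.get_ee_pos(): TCP position.
- ctrl.get_ee_rot(): TCP orientation.
- ctrl.get_wrist_force(): force on the tool from outside, world axes, zero at the start.
- ctrl.get_wrist_torque(): the same for the moment, N m.
- ctrl.get_width(): finger opening in m.
- ctrl.get_grip_force(): force on a finger pad.
Only numpy, scipy, OpenCV 4.12 (cv2) and the standard library are available. Lean on these libraries where they do the work, as an engineer would, in place of code of your own. Each camera call takes 0.05 s, during which the arm holds its last target. There are 200 camera calls.

## Working session

There is one attempt and no reset: what is moved stays moved. The work goes in short steps, each a Python script; the robot and the scene stay as the last script left them, time stands still between calls to the robot, and variables do not carry over. Pictures are saved under pics/ and viewed, at most 10 in all, crops included, and the job is handed in when it is done.

```bash
mkdir -p pics; ls
cat > h.py <<'E'
import numpy as np, cv2
from scipy.spatial.transform import Rotation as R
from station import ctrl, hand, kin, optics, job
def cam(name):
    p=optics.camera_params(name)
    if name=="wrist":
        T=np.eye(4);T[:3,:3]=R.from_quat(ctrl.get_ee_rot()).as_matrix();T[:3,3]=ctrl.get_ee_pos()
        T=T@np.array(p["T_tool_cam"])
    else:
        T=np.eye(4);T[:3,:3]=R.from_quat(p["orientation"]).as_matrix();T[:3,3]=p["xyz"]
    return p,T
def shot(name,fn=None):
    p,T=cam(name); im,d=optics.read_camera(name)
    if fn: cv2.imwrite("pics/"+fn+".png",im[:,:,::-1])
    return im,d,p,T
def cloud(d,p,T):
    v,u=np.mgrid[:d.shape[0],:d.shape[1]]
    P=np.stack([(u-p["cx"])/p["fx"]*d,-(v-p["cy"])/p["fy"]*d,-d],-1)
    return P@T[:3,:3].T+T[:3,3]
E
python3 - <<'E'
from h import *
for n in("scene","side"):
    im,d,p,T=shot(n,n+"0"); np.savez(n+"0.npz",im=im,d=d,T=T); print({k:v for k,v in p.items()})
    print(T.round(3))
p,T=cam("wrist");print(p)
print(ctrl.get_ee_rot(),ctrl.get_t(),ctrl.get_wrist_force())
E
```

```text
pics
{'fx': 363.51858436213865, 'fy': 363.51858436213865, 'cx': 320.55103502168396, 'cy': 192.62651146276343, 'xyz': array([-0.10294392, -0.8141412 ,  0.6229109 ]), 'orientation': array([ 0.50191743, -0.18280068, -0.29339983,  0.79282996])}
[[ 0.761  0.282 -0.584 -0.103]
 [-0.649  0.324 -0.689 -0.814]
 [-0.005  0.903  0.429  0.623]
 [ 0.     0.     0.     1.   ]]
{'fx': 518.966556403914, 'fy': 518.966556403914, 'cx': 312.23769401263274, 'cy': 211.59353352353747, 'xyz': array([0.17885298, 1.28298141, 0.93615275]), 'orientation': array([-0.06097978,  0.49756211,  0.85537596, -0.13055798])}
[[-0.958  0.163 -0.234  0.179]
 [-0.284 -0.471  0.835  1.283]
 [ 0.026  0.867  0.497  0.936]
 [ 0.     0.     0.     1.   ]]
{'fx': 283.00894909818203, 'fy': 283.00894909818203, 'cx': 319.45056806269287, 'cy': 203.52228422561723, 'T_tool_cam': array([[-8.46371979e-04,  9.59055335e-01,  2.83217493e-01,
         8.37742871e-02],
       [ 9.99999422e-01,  6.23967397e-04,  8.75483453e-04,
         9.95587656e-04],
       [ 6.62918594e-04,  2.83218071e-01, -9.59055309e-01,
        -1.56863796e-01],
       [ 0.00000000e+00,  0.00000000e+00,  0.00000000e+00,
         1.00000000e+00]])}
[ 1.74984734e-01  9.84570636e-01 -9.65289094e-04 -2.72489401e-04] 0.1 [ 0.10008549  0.25342746 -0.61171635]
```

View pics/scene0.png

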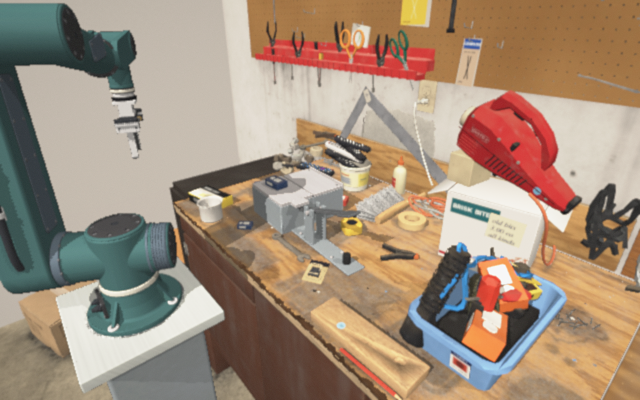

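View pics/side0.png

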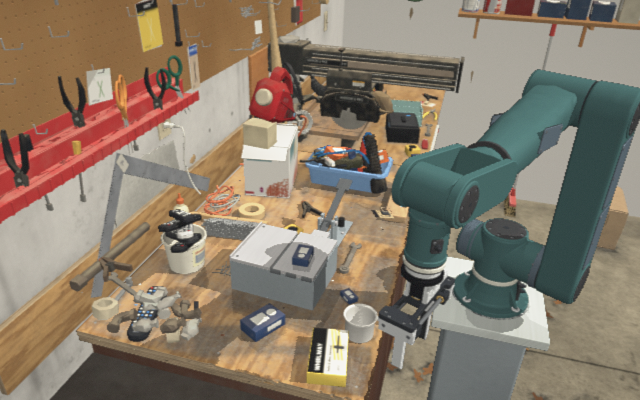

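The side view shows three dark blue boxes: (303,256) on the chest flap, (263,323) a big one on the bench, (348,296) a small one on the bench. In the scene view these are (278,182) on the flap and (243,226) small. I choose the one on the flap, which is also the middle size, and will check its dimensions.

```bash
cat > m.py <<'E'
from h import *
out=[]
for n in("scene","side"):
    z=np.load(n+"0.npz"); p=optics.camera_params(n); W=cloud(z["d"],p,z["T"]); hsv=cv2.cvtColor(z["im"],cv2.COLOR_RGB2HSV)
    ok=(z["d"]>0)&(W[...,0]>.2)&(W[...,0]<.85)&(abs(W[...,1])<.6)
    top=ok&(abs(W[...,2]-.109)<.006)
    lab=cv2.connectedComponentsWithStats(top.astype(np.uint8))
    i=1+np.argmax(lab[2][1:,4]); m=lab[1]==i
    P=W[m][:,:2].astype(np.float32); print(n,"top",m.sum(),lab[2][i],cv2.minAreaRect(P),np.median(W[m][:,2]))
    blue=ok&(hsv[...,0]>100)&(hsv[...,0]<130)&(hsv[...,1]>80)&(hsv[...,2]<140)
    l,L,S,C=cv2.connectedComponentsWithStats(blue.astype(np.uint8))
    for k in range(1,l):
        if S[k,4]>25:
            Q=W[L==k]; print(" blue",S[k],C[k].round(),Q.min(0).round(3),Q.max(0).round(3))
    B=ok&(abs(W[...,2]-.133)<.005); l,L,S,C=cv2.connectedComponentsWithStats(B.astype(np.uint8))
    for k in range(1,l):
        if S[k,4]>40: print(" z133",S[k],C[k].round(),cv2.minAreaRect(W[L==k][:,:2].astype(np.float32)))
im=cv2.imread("pics/scene0.png")[150:290,200:380]; a=cv2.resize(im,None,fx=4,fy=4,interpolation=2)[:,:720]
cv2.imwrite("pics/crop1.png",a)
im=cv2.imread("pics/side0.png")[170:350,220:400]; cv2.imwrite("pics/crop2.png",cv2.resize(im,None,fx=3.3,fy=3.3,interpolation=2))
E
python3 m.py
```

```text
scene top 1733 [ 252  167   91   40 1733] ((0.5789430737495422, 0.1022353544831276), (0.23502877354621887, 0.2491186112165451), 85.18598937988281) 0.10938806437664395
 blue [273 181  14   8  64] [280. 185.] [0.493 0.114 0.113] [0.536 0.138 0.133]
 blue [439 263  30  37  82] [456. 280.] [ 0.427 -0.566  0.059] [ 0.601 -0.5    0.211]
 blue [436 308  29  13  54] [445. 313.] [ 0.474 -0.547  0.013] [ 0.545 -0.51   0.041]
 z133 [265 175  23  10 134] [276. 180.] ((0.515396773815155, 0.1506693959236145), (0.046359218657016754, 0.07214127480983734), 2.035083770751953)
 z133 [444 213  97  32 342] [491. 229.] ((0.755530834197998, -0.481711208820343), (0.0752355232834816, 0.23688489198684692), 28.52290916442871)
 z133 [482 259  32  19 311] [500. 267.] ((0.615091860294342, -0.5684957504272461), (0.06210199370980263, 0.04159148782491684), 87.59596252441406)
 z133 [425 288  25  12 111] [436. 295.] ((0.4350070059299469, -0.532487690448761), (0.022693321108818054, 0.04721176251769066), 25.376192092895508)
side top 3299 [ 230  222  107   59 3299] ((0.5819370150566101, 0.10822855681180954), (0.243012785
[... 606 characters left out ...]
.] ((0.6203685402870178, -0.5596991777420044), (0.05436097830533981, 0.08064499497413635), 10.904088973999023)
 z133 [257 162  26   6  65] [270. 165.] ((0.8041276931762695, -0.3462567925453186), (0.09162378311157227, 0.020859261974692345), 10.709907531738281)
 z133 [330 202  10   8  43] [334. 205.] ((0.5028127431869507, -0.12718555331230164), (0.0399538017809391, 0.022419391199946404), 89.66292572021484)
 z133 [292 244  22  18 266] [303. 252.] ((0.5180599093437195, 0.1542401909828186), (0.04605930298566818, 0.07696353644132614), 3.0402016639709473)
 z133 [135 286  32  16 189] [153. 295.] ((0.8057410717010498, 0.44464072585105896), (0.07589372992515564, 0.03316321596503258), 66.3102035522461)
```

View pics/crop1.png

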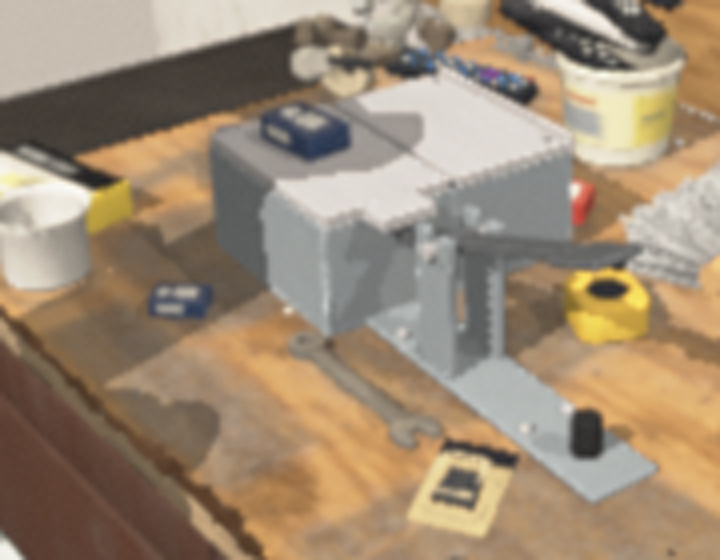

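View pics/crop2.png

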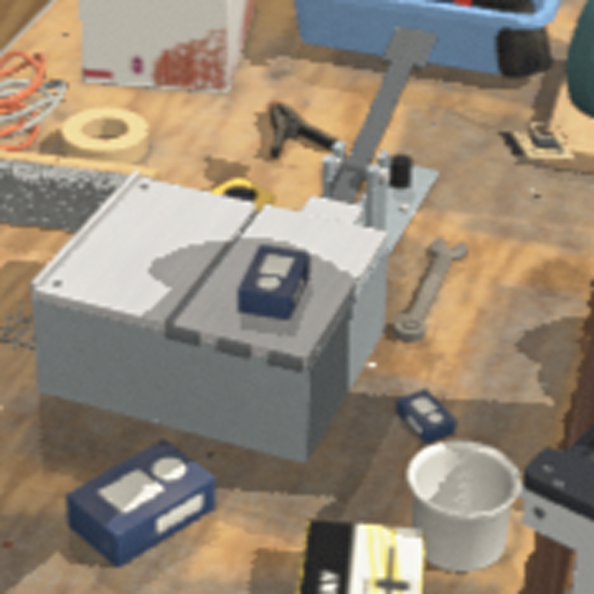

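The crops confirm the choice. The box on the flap measures about 46x72 mm and is middle-sized; the big one and the small one lie on the bench. The chest frame is also measured, so I go to a hover beside the box for one close look.

```bash
cat >> h.py <<'E'
A=np.deg2rad(-4.8); O=np.array([.582,.120,0])
C=R.from_euler("z",A).as_matrix()
def w(x,y,z): return O+C@np.array([x,y,z])
def loc(P): return (P-O)@C
Q=(R.from_euler("z",A)*R.from_matrix([[-1,0,0],[0,1,0],[0,0,-1]])).as_quat()
E
python3 - <<'E'
from h import *
p=ctrl.get_ee_pos(); ctrl.move_linear([p[0],p[1],.3])
print(kin.inverse_kinematics(w(-.14,.027,.25),Q))
ctrl.move_ptp(w(-.14,.027,.26),Q); hand.set_gripper(.03)
im,d,p,T=shot("wrist","w1"); W=loc(cloud(d,p,T)); np.savez("w1.npz",im=im,W=W)
m=(abs(W[...,2]-.133)<.004)&(abs(W[...,0])<.2)&(abs(W[...,1])<.12)
n,L,S,c=cv2.connectedComponentsWithStats(m.astype(np.uint8))
for k in range(1,n):
    if S[k,4]>100: print(S[k],cv2.minAreaRect(W[L==k][:,:2].astype(np.float32)))
m=(abs(W[...,2]-.109)<.005); n,L,S,c=cv2.connectedComponentsWithStats(m.astype(np.uint8)); k=1+np.argmax(S[1:,4])
P=W[L==k]; print(S[k],np.percentile(P,[.2,99.8],axis=0).round(4),np.median(P[:,2]))
print(ctrl.get_t(),ctrl.get_joint_pos(),ctrl.get_width())
E
```

```text
[ 2.22430817e-01 -9.05928296e-02  1.50401409e+00 -4.44089210e-16
  1.72817139e+00 -1.26458971e+00]
[ 294  244   51   42 1722] ((-0.067160464823246, 0.025117697194218636), (0.04548061266541481, 0.059076081961393356), 7.399810791015625)
[ 185  209  201   78 9064] [[-0.1243 -0.1303  0.1043]
 [-0.0253  0.1046  0.1128]] 0.10848172699629699
3.475 [ 2.22405187e-01 -9.13139170e-02  1.48504923e+00  3.13121357e-05
  1.74785396e+00 -1.26460458e+00] 0.030228972451169463
```

View pics/w1.png

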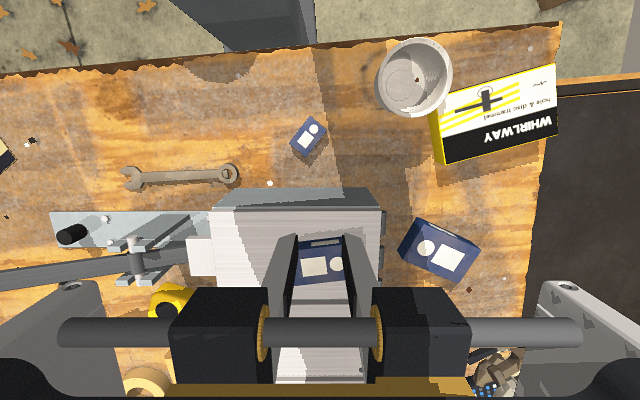

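The wrist view shows the box between the finger images at about (320,262), with the flap, lever and wrench where I expected them. In the chest frame the box sits at (-67, 26) mm, turned about 7°. I push it now with the two spread fingertips.

Run:
```python
from h import *
ctrl.move_linear(w(-.116,.0265,.20),Q)
ctrl.move_linear(w(-.116,.0265,.138),Q,velocity=.08)
print(ctrl.get_wrist_force())
for x in (-.03,.040):
    ctrl.move_linear(w(x,.0265,.138),Q,velocity=.05); print(ctrl.get_wrist_force(),loc(ctrl.get_ee_pos()))
ctrl.move_linear(w(.02,.0265,.138),Q,velocity=.05)
ctrl.move_linear(w(.0,.0265,.26),Q)
im,d,p,T=shot("wrist","w2"); W=loc(cloud(d,p,T))
m=(abs(W[...,2]-.132)<.005)&(abs(W[...,0])<.2)&(abs(W[...,1])<.12)
n,L,S,c=cv2.connectedComponentsWithStats(m.astype(np.uint8))
for k in range(1,n):
    if S[k,4]>100: print(S[k],cv2.minAreaRect(W[L==k][:,:2].astype(np.float32)))
im,d,p,T=shot("scene"); W=loc(cloud(d,p,T)); m=(abs(W[...,2]-.132)<.005)&(abs(W[...,0])<.12)&(abs(W[...,1])<.1)
P=W[m]; print(len(P),np.median(P,0),cv2.minAreaRect(P[:,:2].astype(np.float32)))
# lever points: along x_c=-.06
s,_,_,_=im,d,p,T
m=(abs(W[...,0]+.06)<.035)&(W[...,1]<-.22)&(W[...,1]>-.42)&(W[...,2]>.115)&(W[...,2]<.2)
P=W[m]; print(len(P))
for a in np.arange(-.40,-.22,.02):
    q=P[abs(P[:,1]-a)<.01]
    if len(q): print(a.round(2),len(q),q.min(0).round(3),q.max(0).round(3))
print(ctrl.get_t())
```

```text
[-0.48199667 -1.02659645  0.27827133]
[-0.79269792  0.22859071  0.5824096 ] [-0.02993087  0.02648298  0.13792816]
[-0.77304524  0.49862967 -0.29462673] [0.04010092 0.02653983 0.13831074]
[ 294  245   52   38 1726] ((0.0709584578871727, 0.027526838704943657), (0.058244746178388596, 0.04534558206796646), 89.4872055053711)
119 [0.06699096 0.01688907 0.13254053] ((0.07006585597991943, 0.021071042865514755), (0.04532860219478607, 0.07616090029478073), 0.7892570495605469)
253
-0.38 41 [-0.081 -0.375  0.167] [-0.038 -0.37   0.177]
-0.36 43 [-0.083 -0.369  0.163] [-0.044 -0.35   0.176]
-0.34 39 [-0.084 -0.35   0.157] [-0.042 -0.331  0.169]
-0.32 24 [-0.08  -0.33   0.148] [-0.051 -0.311  0.162]
-0.3 26 [-0.072 -0.307  0.141] [-0.05  -0.29   0.155]
-0.28 26 [-0.072 -0.289  0.134] [-0.052 -0.27   0.148]
-0.26 21 [-0.073 -0.267  0.126] [-0.053 -0.25   0.14 ]
-0.24 23 [-0.072 -0.249  0.119] [-0.057 -0.231  0.134]
10.025
```

View pics/w2.png

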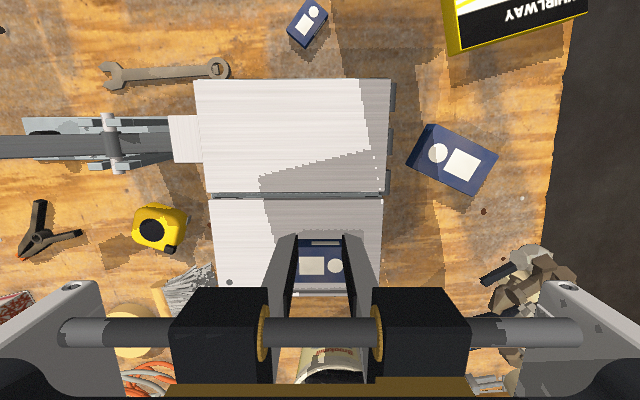

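The box now lies flat on the deck at (71, 27) mm in the chest frame, seen at about (320,262), and the flap is shut. The paddle is centred at about (-61, -349) mm, 167 mm up. Next I press the lever.

```bash
cat >> h.py <<'E'
Q2=(R.from_euler("z",A+np.pi/2)*R.from_matrix([[-1,0,0],[0,1,0],[0,0,-1]])).as_quat()
E
python3 - <<'E'
from h import *
if True:
    c=[(kin.inverse_kinematics(w(-.061,-.349,.24),(R.from_quat(Q)*R.from_euler("z",s*np.pi/2)).as_quat()),s) for s in(1,-1)]
    print(c)
    c=[k for k in c if k[0] is not None]; s=min(c,key=lambda k:abs(k[0][5]))[1]
    q=(R.from_quat(Q)*R.from_euler("z",s*np.pi/2)).as_quat()
ctrl.move_linear(w(0,.0265,.30),Q); hand.set_gripper(0)
ctrl.move_ptp(w(-.061,-.349,.26),q)
ctrl.move_linear(w(-.061,-.349,.20),q,velocity=.08)
f0=ctrl.get_wrist_force(); print(f0)
for z in (.14,.11,.09,.07,.058):
    ctrl.move_linear(w(-.061,-.351,z+.022),q,velocity=.05); print(z,(ctrl.get_wrist_force()-f0).round(2),loc(ctrl.get_ee_pos()).round(4))
ctrl.wait(.3); print((ctrl.get_wrist_force()-f0).round(2))
im,d,p,T=shot("side","s2"); W=loc(cloud(d,p,T))
m=(abs(W[...,0]-.07)<.05)&(abs(W[...,1])<.1)&(abs(W[...,2]-.132)<.005); P=W[m]; print("box",len(P),cv2.minAreaRect(P[:,:2].astype(np.float32)))
m=(W[...,0]<-.01)&(W[...,0]>-.115)&(abs(W[...,1])<.09)&(W[...,2]>.1)&(W[...,2]<.2); P=W[m]
print("flap slope",np.polyfit(P[:,1],P[:,2],1))
b=cv2.imread("pics/s2.png")[120:320,200:440]; cv2.imwrite("pics/s2c.png",cv2.resize(b,None,fx=3,fy=3))
print(ctrl.get_t())
E
```

```text
[(array([-5.29990759e-01,  6.29476904e-02,  1.37198429e+00, -4.44089210e-16,
        1.70666067e+00, -4.46214955e-01]), 1), (None, -1)]
[-0.00606939 -0.84367489  0.69272993]
0.14 [-1.01 -3.23  4.24] [-0.06   -0.3529  0.1637]
0.11 [ 0.09 -3.61  4.91] [-0.0601 -0.3535  0.1336]
0.09 [ 1.15 -3.65  3.3 ] [-0.0604 -0.3522  0.1128]
0.07 [1.23 1.39 3.32] [-0.0609 -0.3493  0.0918]
0.058 [1.44 1.78 2.94] [-0.0613 -0.3504  0.0796]
[0.55 1.98 1.86]
box 244 ((0.07085176557302475, 0.025850407779216766), (0.07725153863430023, 0.04671912640333176), 88.94815826416016)
flap slope [-0.23300702  0.13109864]
16.8833
```

View pics/s2c.png

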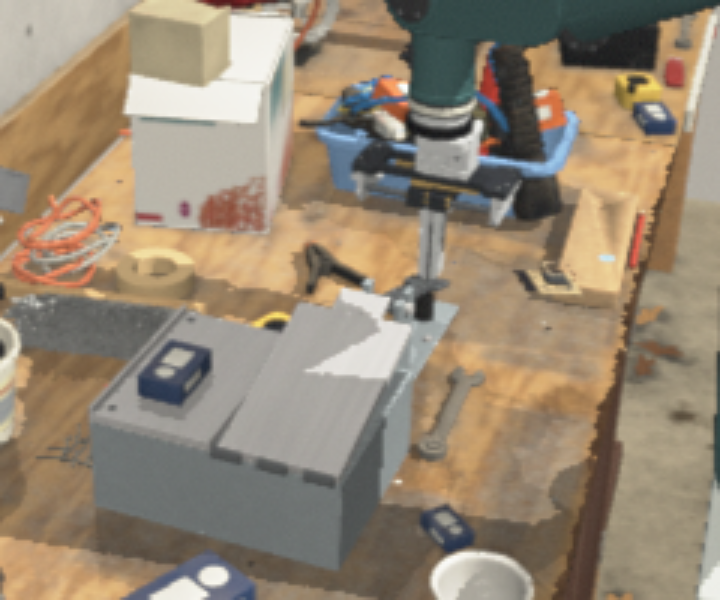

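The crop shows the flap raised (tongue near (370,300)), the finger on the paddle at about (425,290), and the box flat on the deck at (175,370). The flap is open about 0.23 rad and everything is steady, so I hand the job in.

Run:
```python
from h import *
print(ctrl.get_wrist_force(),abs(ctrl.get_joint_velocities()).max()); print(job.finish_job())
```

```text
[1.23435097 0.57085868 2.82879986] 0.001938578314360271
the job is handed in; nothing more can be done
None
```

I slid the bit box onto the deck and handed the job in with the finger still holding the lever down and the flap open about 0.23 rad; the verdict was not shown.

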